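# Vent the vacuum pot and park its lid

## Robot

A 6-joint arm with a two-finger parallel gripper is mounted at the origin on the work surface. World frame = base frame: x ahead of the robot, y to its left, z up, the work surface at z = 0. Lengths are in mm, angles in rad, forces in N, time in s.
With the tool pointing down it reaches from about 325 to 850 mm from the base axis. Payload 15.5 kg.
Tool frame: the origin (TCP) lies at the very end of the fingers, on their centre line; the grasp point (between the pads) lies 19 mm behind it (env.pinch_z is the distance from the TCP to the grasp point, in mm); z points along the fingers, y is the direction in which the jaws open and shut (so a half turn about z gives the same grasp; the last joint's range is limited). The gripper opens to 91 mm and grips with 3 to 60 N. Pads are 32 mm wide; open, the fingers measure 118 mm over their backs; the gripper's body (76 mm by 178 mm) begins 60 mm behind the grasp point.
Start: joints at [-1.274, 0.494, 1.345, -0, 1.302, -0.096], TCP at [238.659, -577.64, 213.915] pointing down, gripper open.
Joint ranges: [-2.91, 2.91], [-0.82, 2.16], [0.22, 2.67], [-1.22, 4.37], [0.12, 2.79], [-3.08, 3.08]. Speed limits (rad/s): [1.89, 1.89, 2.57, 3.01, 3.01, 3.01].

## Interface

Orientations are given as a rotation vector (axis times angle).
In Python, from plant import env gives the robot as it stands. The module is installed in compiled form; this text tells all that it offers.
- The arm moves only by the tool jog_arm, never from a script. Its argument "commands" is a list that holds one entry, the list of rows, each a list of 7 numbers: the turn, a rotation vector about the tool's x, y, z in rad, then the shift along the tool's x, y, z in mm, then the finger opening in mm, from 0 to 91.2. A call has 1 to 8 rows; each row is the pose to reach, as a shift and turn from the pose commanded when the call began, along the tool's axes at that moment; what a row does not reach only later rows make up. A row lasts 1/12 s, in which the tool goes at most 41.7 mm and 7.16 degrees, less where a joint would pass 70% of its speed; a pose out of reach is approached as far as the arm can. A call with a gripper value outside its range is refused whole. The fingers move at their own pace and stop on an object; "squeeze" is the grip in N (left out, the last holds). Time passes only in rows, so rows that repeat a pose let the fingers close. It gives the time, the measured TCP pose, the force and the opening at its end, in the units of the state.
- env.get_state(): the state, without advancing time (a new reading comes with each control period).
- env.camera(name): name is "side" or "top" or "wrist"; returns a dict with "color" (480x640x3 uint8, red, green, blue), "z_map" (480x640 float32, mm along the optical axis (not along the pixel's ray), 0 where there is no reading), "K" (3x3 intrinsics, pixels), "view" (4x4, takes a point from world to camera coordinates); the wrist camera has in their place "hand_eye" (4x4, takes a point from camera to tool coordinates, whose origin is the TCP and whose axes are the flange's). Camera axes: x right, y down, z forward; pixel columns grow to the right and rows downward; lengths in mm; the calibration is good to about 2 mm. A picture is of the moment at which its call begins: read the wrist's pose just before it.
- env.job_done(): hands the job in, once; it reports no verdict.
The state is a dict: "time": time; "joint_positions": joint angles; "joint_velocities": joint speeds; "joint_torque": joint torques, N m; "tcp_pos": TCP position; "tool_rot": TCP orientation; "contact_force": force on the tool from outside, world axes, zero at the start; "ft_torque": the same for the moment, N m; "gripper_width": opening from 0.0 (shut) to 1.0 (fully open).
Only numpy, scipy, OpenCV 4.12 (cv2) and the standard library are available. Lean on these libraries where they do the work, as an engineer would, in place of code of your own. Each camera call takes 0.05 s, during which the arm holds its last target.

## Task

The pot on the workshop bench is under vacuum: turn the vent tap on its lid fully open by pushing its lever round, then lift the lid off by its bar handle and set it down gently, flat, handle up and wholly on the rubber mat, and let go. Leave the tap open and do not disturb the can, the jar or the wrench.

Things in the scene. Friction and masses are not known exactly. Their poses are not given: they have to be found in the camera images.
- pot: fixed round steel vacuum pot, 184 mm across, 110 mm high, inside diameter 170 mm. Origin: centre of its underside, on the bench; z up. Its x axis points to two small dark lugs outside the rim, either side of the lid's tab, that keep the lid from turning; they end 9 mm above the rim.
- lid: loose aluminium lid, 0.48-0.78 kg, 190 mm across, 8 mm thick, 16 mm wide tab on its +x edge; rubber ring below, 158 mm across, 22 mm deep, sits loosely in the pot and is what the lid stands on. Origin: centre of the flange's underside (110 mm over the bench at the start). z up, x as the pot's. Along x from -x: vent tap, bar handle (centre), round gauge (40 mm across, 22 mm high).
- lid_grip (a point): centre of the lid's black bar handle: bar 80 mm long along the lid's x, 15 mm wide along y, 16 mm high, on two feet; lid frame (0, 0, 51) mm, 43 mm above the lid's top face, near the centre of mass. 35 mm clear height under the bar; both long sides are free. Axes as the lid's.
- tap_pivot (a point): point on the vent tap's vertical axis at mid height of its lever: lid frame (-62, 0, 48) mm, so 40 mm above the lid's top face. The tap has a brass body 26 mm across and a short brass nozzle pointing to the lid's -x. Axes as the lid's.
- lever_end (a point): free end of the vent tap's plain dark steel lever, on its centre line at mid height, 74 mm from the axis. The lever is a straight bar 14 mm wide and 12 mm high; its underside is 34 mm above the lid's top face. Its y axis points outward along the lever.
- tap (a joint): turn of the vent tap, rad: 0 shut, lever along the lid's +y; 1.571 fully open at a stop, lever along the lid's -x (over the nozzle, past the lid's edge). Opens anticlockwise from above, starts at 0 to 0.35, stays where left, takes 0.07 N m (1.4 N at 50 mm). Below about 1.2 rad the lid cannot be lifted over 3 mm: a catch inside holds it as the vacuum would.
- mat_top (a point): centre of the top face of the fixed black rubber mat, 240 x 240 x 4 mm, lying on the bench; z up, x and y along its edges.
- can: spray can, 60 mm across, 170 mm high, standing on the bench beyond the work. Origin: centre of its underside. To be left alone.
- jar: amber glass jar with a white cap, 70 mm across, 90 mm high. Origin: centre of its underside. To be left alone.
- wrench: steel wrench 170 mm long lying on the bench. Origin: middle of its underside; x along its length. To be left alone.
Mind the look-alikes: they are no part of the job. Leave any red look-alike of the lid alone. Of the things that look like the pot, take the one that is farthest to the robot's right at the start.

How it is judged:
By the outcome, as a careful person would: the job done as asked, in the order asked, and still so for the second after the job is handed in, with the robot touching nothing.
It also fails if it takes over 64 s, if anything falls off the work surface, if the arm or the gripper's body presses on something with over 40 N, if the wrist force passes 120 N, or if a joint passes its speed limit or range.

## Working session

There is one attempt and no reset: what is moved stays moved. The work goes in short steps, Python scripts to look and compute and a tool call to move; the robot and the scene stay as the last step left them, time stands still between calls to the robot, and variables do not carry over. Pictures are saved under pics/ and viewed, and the job is handed in when it is done.

Besides the shell and the picture viewer there is one more tool, called as name(argument=value, ...), one argument or row to a line, values as JSON. jog_arm: Moves the arm, as the interface text tells. Its arguments: {"type":"object","properties":{"commands":{"type":"array"},"squeeze":{"type":"number"}},"required":["commands"]}

```bash
mkdir -p pics
python3 - <<'E'
from plant import env
import cv2,numpy as np,pickle
s=env.get_state();print(s)
for n in ["top","side"]:
    c=env.camera(n);cv2.imwrite(f"pics/{n}0.png",c["color"][:,:,::-1]);pickle.dump(c,open(f"{n}0.pkl","wb"))
    print(n,c["K"],c["view"])
E
```

```text
{'time': 0.0, 'joint_positions': array([-1.27449873e+00,  4.94201915e-01,  1.34610166e+00,  5.35214146e-06,
        1.30248233e+00, -9.54905996e-02]), 'joint_velocities': array([-0.00034841,  0.0004703 ,  0.00057211, -0.00063782,  0.00074668,
        0.00090689]), 'joint_torque': array([ 1.93501211e-03, -8.78807974e+01, -3.81860840e+01,  7.07076536e-02,
        5.32904186e-02, -4.67016548e-05]), 'tcp_pos': array([ 238.55593343, -577.29349082,  213.33659547]), 'tool_rot': array([-3.08034204e+00, -6.11257559e-01,  1.79743150e-04]), 'contact_force': array([-0.07684387, -0.21689544,  0.49505315]), 'ft_torque': array([-0.03002774,  0.04474766, -0.01290737]), 'gripper_width': 1.0055276439770569}
top [[601.02695469   0.         318.83276164]
 [  0.         601.02695469 247.38322841]
 [  0.           0.           1.        ]] [[ 2.51751480e-03 -9.99978732e-01 -6.01638351e-03  2.21443402e+01]
 [-9.89674034e-01 -1.62924301e-03 -1.43327078e-01  5.83323755e+02]
 [ 1.43314228e-01  6.31508658e-03 -9.89657088e-01  1.51134657e+03]
 [ 0.00000000e+00  0.00000000e+00  0.00000000e+00  1.00000000e+00]]
side [[444.47757643   0.         322.74750962]
 [  0.         444.47757643 236.72442839]
 [  0.           0.           1.        ]] [[-8.24283125e-01 -5.66168594e-01 -3.23308934e-03  4.66868809e+02]
 [-3.68055858e-01  5.40173090e-01 -7.56801109e-01  2.96072202e+02]
 [ 4.30223447e-01 -6.22628426e-01 -6.53637230e-01  6.67965218e+02]
 [ 0.00000000e+00  0.00000000e+00  0.00000000e+00  1.00000000e+00]]
```

View pics/top0.png

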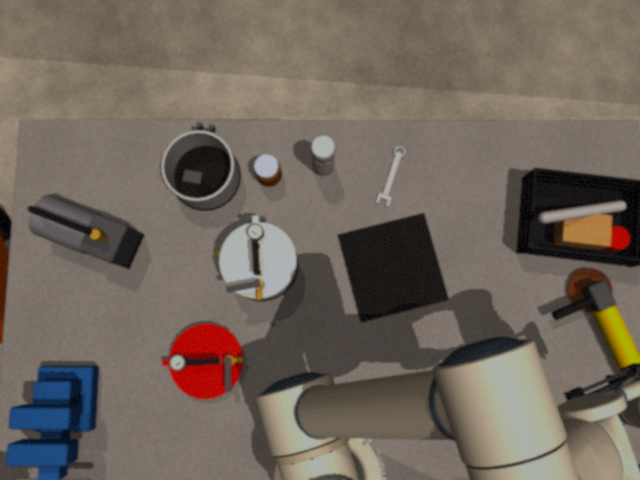

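View pics/side0.png

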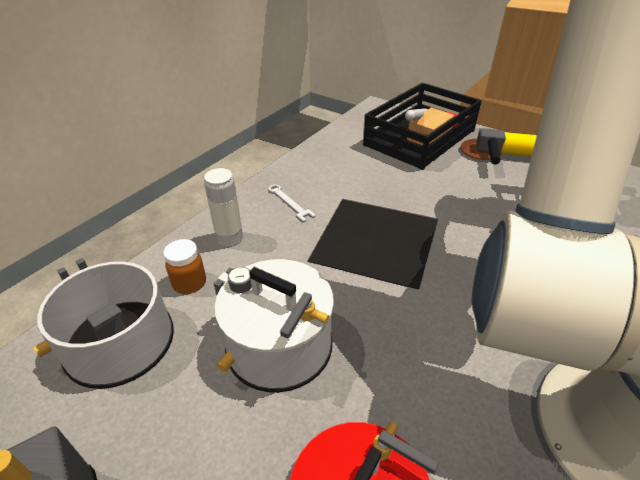

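Candidates for the pot and lid in the top view:
- Open pot at (200,170), with no lid.
- Pot with the aluminium lid at (258,260).
- Red lid at (205,360), to be left alone.

Image right is the robot's right (-y), so I choose the one at (258,260). The mat is at (393,267), the jar at (267,168), the can at (322,153) and the wrench at (391,176). Next I take a close crop and measure.

```bash
cat > h.py <<'E'
import numpy as np,cv2,pickle
def ray(c,u,v,z):
    K=c["K"];V=c["view"];R=V[:3,:3];t=V[:3,3]
    o=-R.T@t;d=R.T@np.linalg.inv(K)@[u,v,1];return o+d*(z-o[2])/d[2]
def pts(c):
    z=c["z_map"].astype(float);K=c["K"];V=c["view"]
    v,u=np.mgrid[:480,:640];P=np.stack([(u-K[0,2])/K[0,0]*z,(v-K[1,2])/K[1,1]*z,z],-1)
    return (P-V[:3,3])@V[:3,:3]
def proj(c,p):
    q=c["K"]@(c["view"][:3,:3]@p+c["view"][:3,3]);return q[:2]/q[2]
E
python3 - <<'E'
from h import *
c=pickle.load(open("top0.pkl","rb"));s=pickle.load(open("side0.pkl","rb"))
a=cv2.resize(c["color"][200:320,200:320,::-1],(480,480),interpolation=cv2.INTER_CUBIC)
b=cv2.resize(s["color"][240:400,200:360,::-1],(320*480//320,480),interpolation=cv2.INTER_CUBIC)[:,:400]
b=cv2.resize(b,(320,384))
im=np.zeros((480,800,3),np.uint8);im[:,:480]=a;im[:384,480:]=b
cv2.imwrite("pics/crop.png",im)
P=pts(c)
for (u,v) in [(275,262),(255,232),(255,252),(260,285),(240,284),(390,270),(322,148),(267,163)]: print(u,v,P[v,u].round(1))
col=c["color"].astype(int)
# mat
m=((col.max(2)<45)&(abs(P[...,2]-4)<12)).astype(np.uint8);m[:, :330]=0;m[:,455:]=0;m[:205]=0;m[325:]=0
k,_=cv2.findContours(m,0,2);k=max(k,key=cv2.contourArea);r=cv2.minAreaRect(k);bx=cv2.boxPoints(r)
print("mat",r);bw=np.array([ray(c,*p,4) for p in bx]);print(bw.round(1),bw.mean(0))
# lid
z=P[...,2];print(np.median(z[255:270,270:285]))
m=((abs(z-118)<7)).astype(np.uint8);m[:205]=0;m[310:]=0;m[:,:200]=0;m[:,310:]=0
Q=P[m>0];print(len(Q));A=np.c_[2*Q[:,:2],np.ones(len(Q))]
k,_=cv2.findContours(m,0,1);k=max(k,key=cv2.contourArea);print(cv2.minEnclosingCircle(k));
(x,y),rr=cv2.minEnclosingCircle(k);print(ray(c,x,y,118))
for h0,h1,n in [(135,143,'gauge'),(160,175,'bar/lever')]:
  mm=((z>h0)&(z<h1));mm[:205]=0;mm[310:]=0;mm[:,:200]=0;mm[:,310:]=0
  Q=P[mm];print(n,len(Q),Q.mean(0),Q.min(0),Q.max(0))
E
```

```text
275 262 [535.7 130.  119.5]
255 232 [605.8 177.5 144.6]
255 252 [553.3 173.6 171.1]
260 285 [477.1 163.  147. ]
240 284 [477.8 208.2 165.6]
390 270 [ 529.  -164.     3.4]
322 148 [808.7  15.5 169.4]
267 163 [792.5 155.6  95.6]
mat ((392.48138427734375, 267.356689453125), (89.91614532470703, 89.73687744140625), 75.46554565429688)
[[ 621.8  -26.6    4. ]
 [ 683.1 -258.5    4. ]
 [ 451.5 -312.1    4. ]
 [ 392.5  -84.8    4. ]] [ 537.23466745 -170.49125227    4.        ]
118.91400164168185
3902
((256.8783264160156, 256.93145751953125), 41.38679885864258)
[548.36795575 174.78675961 118.        ]
gauge 214 [564.37814907 175.59332807 139.48024279] [444.00566556 158.77149891 135.10557448] [627.05359448 198.08117315 142.88626899]
bar/lever 395 [509.48563724 186.74572546 166.69339191] [459.22170004 163.29688062 160.00961464] [580.6558636 241.4856832 174.6661175]
```

View pics/crop.png

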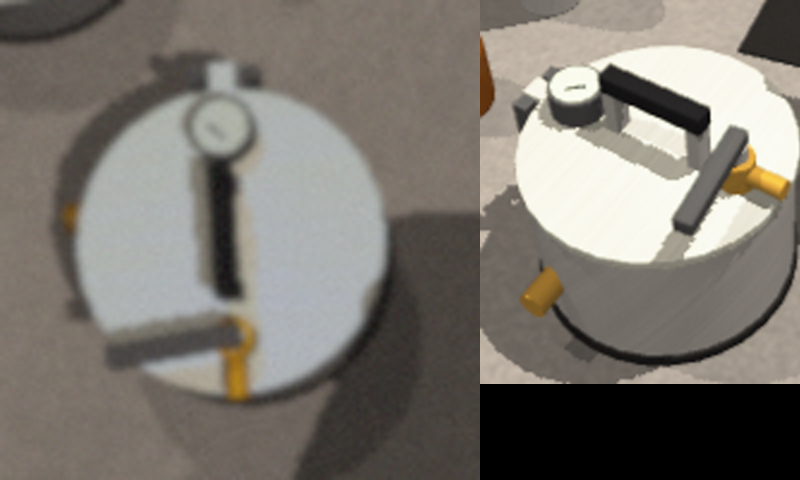

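The crop confirms it: aluminium lid, gauge at the far end, and the lever near shut, pointing left. Next I get precise axes.

```bash
cat >> h.py <<'E'
def lidmeas(c,box):
    P=pts(c);z=P[...,2];col=c["color"].astype(int);u0,u1,v0,v1=box
    W=np.zeros(z.shape,bool);W[v0:v1,u0:u1]=1
    return P,z,col,W
E
python3 - <<'E'
from h import *
c=pickle.load(open("top0.pkl","rb"))
P,z,col,W=lidmeas(c,(215,305,210,310))
br=col.max(2)
def rect(m,h,n):
    k,_=cv2.findContours(m.astype(np.uint8),0,1);k=max(k,key=cv2.contourArea)
    r=cv2.minAreaRect(k);bx=cv2.boxPoints(r);w=np.array([ray(c,*p,h) for p in bx])
    e=[np.linalg.norm(w[1]-w[0]),np.linalg.norm(w[2]-w[1])]
    d=(w[2]-w[1]) if e[1]>e[0] else (w[1]-w[0])
    print(n,r,"ctr",w.mean(0).round(1),"len",np.round(e,1),"ang",np.degrees(np.arctan2(d[1],d[0])))
    return w
bar=W&(br<40)&(z>150);print(bar.sum());rect(bar,169,"bar")
lev=W&(z>152)&(br>=40);n,l,st,ce=cv2.connectedComponentsWithStats(lev.astype(np.uint8));print(st,ce)
sat=(col.max(2)-col.min(2));lev=W&(z>152)&(br>=40)&(br<130)&(sat<40)
yy,xx=np.nonzero(lev);lev[(yy[0]*0):265]=0;print(lev.sum());rect(lev,164,"lever")
brass=W&(sat>70);brass[:, :250]=0;yy,xx=np.nonzero(brass);print("brass",xx.mean(),yy.mean(),xx.min(),xx.max(),yy.min(),yy.max())
# lid edge: bright pixels contour -> circle at z118
lid=W&(br>140)&(sat<40);lid=cv2.morphologyEx(lid.astype(np.uint8),cv2.MORPH_OPEN,np.ones((9,9)))
k,_=cv2.findContours(lid,0,1);k=cv2.convexHull(max(k,key=cv2.contourArea))[:,0]
w=np.array([ray(c,*p,118) for p in k])[:,:2]
for i in range(5):
    A=np.c_[2*w,np.ones(len(w))];s=np.linalg.lstsq(A,(w**2).sum(1),rcond=None)[0];r=np.sqrt(s[2]+s[:2]@s[:2]);e=np.hypot(*(w-s[:2]).T)-r;w=w[abs(e)<max(2,1.5*e.std())]
print("lid circle",s[:2],r,len(w))
g=W&(br>150)&(z>132)&(z<150)
yy,xx=np.nonzero(g);o=yy<250;print("gauge",ray(c,xx[o].mean(),yy[o].mean(),140),o.sum())
E
```

```text
108
bar ((255.40475463867188, 256.52288818359375), (31.130830764770508, 4.073910713195801), 87.79740142822266) ctr [542.9 172.7 169. ] len [ 9.7 74.4] ang -176.8322476119958
[[     0      0    640    480 306831]
 [   255    212      1      1      1]
 [   295    214      1      1      1]
 [   243    219      1      1      1]
 [   264    224      1      1      1]
 [   280    225      1      1      1]
 [   237    227      1      1      1]
 [   291    231      1      1      1]
 [   262    235      1      1      1]
 [   243    236      1      1      1]
 [   294    236      1      1      1]
 [   222    239      1      2      2]
 [   251    241      9     34    117]
 [   256    241      2      4      6]
 [   273    244      1      1      1]
 [   269    247      1      1      1]
 [   302    248      1      1      1]
 [   288    255      1      1      1]
 [   220    257      1      1      1]
 [   272    259      1      1      1]
 [   227    261      1      1      1]
 [   287    262      1      1      1]
 [   269    272      1      1      1]
 [   276    276      1      1      1]
 [   225    27
[... 1131 characters left out ...]
      ]
 [225.         278.        ]
 [242.72300469 286.13615023]
 [220.         286.        ]
 [231.         294.        ]
 [235.         294.        ]
 [220.         297.        ]
 [222.         297.        ]
 [268.         301.        ]
 [256.         303.        ]
 [251.         305.        ]
 [294.         305.        ]
 [286.         308.        ]]
258
lever ((242.44232177734375, 286.2115478515625), (6.079599857330322, 34.12420654296875), 78.69007110595703) ctr [472.8 202.6 164. ] len [80.3 14.4] ang -78.52219023425917
brass 259.32894736842104 291.2105263157895 256 262 280 299
lid circle [542.99201615 172.13739521] 93.63030265925084 11
gauge [609.31306507 178.64556844 140.        ] 131
```

```bash
cat >> h.py <<'E'
from scipy.spatial.transform import Rotation as Ro
def target(yaw): # tool x at yaw deg, z down
    a=np.radians(yaw);x=np.array([np.cos(a),np.sin(a),0]);z=np.array([0,0,-1.]);return Ro.from_matrix(np.c_[x,np.cross(z,x),z])
def delta(s,p,yaw):
    R=Ro.from_rotvec(s["tool_rot"]);return (R.inv()*target(yaw)).as_rotvec().round(4),R.inv().apply(np.array(p)-s["tcp_pos"]).round(1)
E
python3 - <<'E'
from h import *
from plant import env
s=env.get_state();print(delta(s,[497.5,234,213],101.5))
E
```

```text
(array([-8.0000e-04, -8.0000e-04, -1.3798e+00]), array([ 549.1, -651. ,    1.2]))
```

jog_arm(
  commands=[
    [[0, 0, -1.38, 549, -651, 0, 0], [0, 0, -1.38, 549, -651, 0, 0], [0, 0, -1.38, 549, -651, 0, 0], [0, 0, -1.38, 549, -651, 0, 0], [0, 0, -1.38, 549, -651, 0, 0], [0, 0, -1.38, 549, -651, 0, 0], [0, 0, -1.38, 549, -651, 0, 0], [0, 0, -1.38, 549, -651, 0, 0]],
  ],
  squeeze=20,
)

```text
time: 0.77
tcp_pos: [339.9, -258.1, 213.8]
tool_rot: [-2.405, -2.021, -0.0]
contact_force: [1.9, 0.4, 0.4]
gripper_width: 0.442
```

Run:
```python
from h import *
from plant import env
s=env.get_state();print(s["time"],s["tcp_pos"],s["gripper_width"],s["joint_positions"]);print(delta(s,[497.5,234,213],101.5))
```

```text
0.7667 [ 339.88726697 -258.11087912  213.82169587] 0.44242212918443546 [-7.89655395e-01  2.15435628e-01  1.80453630e+00  7.64020970e-05
  1.12177917e+00 -6.16339897e-01]
(array([-1.000e-04, -2.000e-04, -3.741e-01]), array([511.9,  70.4,   0.9]))
```

jog_arm(
  commands=[
    [[0, 0, -0.37, 512, 70, 0, 0], [0, 0, -0.37, 512, 70, 0, 0], [0, 0, -0.37, 512, 70, 0, 0], [0, 0, -0.37, 512, 70, 0, 0], [0, 0, -0.37, 512, 70, 0, 0], [0, 0, -0.37, 512, 70, 0, 0], [0, 0, -0.37, 512, 70, 0, 0], [0, 0, -0.37, 512, 70, 0, 0]],
  ],
)

```text
time: 1.43
tcp_pos: [443.2, 59.1, 214.0]
tool_rot: [1.999, 2.423, 0.0]
contact_force: [2.0, -1.0, -0.6]
gripper_width: 0.004
```

Run:
```python
from h import *
from plant import env
s=env.get_state();print(s["time"],s["tcp_pos"],s["gripper_width"],s["joint_positions"]);print(delta(s,[497.5,234,213],101.5))
```

```text
1.4333 [443.21197545  59.10778765 213.95759122] 0.0038541570608007273 [-1.07408793e-03  2.44291156e-01  1.76200942e+00 -5.06603732e-05
  1.13523498e+00 -1.92172087e-01]
(array([ 0.    ,  0.0001, -0.0096]), array([161.4,  86.5,   1. ]))
```

jog_arm(
  commands=[
    [[0, 0, 0, 161, 86, 0, 0], [0, 0, 0, 161, 86, 0, 0], [0, 0, 0, 161, 86, 0, 0], [0, 0, 0, 161, 86, 0, 0], [0, 0, 0, 161, 86, 0, 0], [0, 0, 0, 161, 86, 0, 0], [0, 0, 0, 161, 86, 0, 0]],
  ],
)

```text
time: 2.02
tcp_pos: [496.7, 231.7, 213.4]
tool_rot: [-1.997, -2.425, 0.002]
contact_force: [-0.2, -0.9, 0.1]
gripper_width: 0.002
```

Run:
```python
from h import *
from plant import env
s=env.get_state();print(s["time"],s["tcp_pos"],s["gripper_width"],s["contact_force"]);print(delta(s,[497.5,234,213],101.5))
c=env.camera("wrist");im=c["color"][:,:,::-1]
t=env.camera("side")
pickle.dump((s,c,t),open("w1.pkl","wb"));print(c["K"],c["hand_eye"])
o=np.zeros((600,800,3),np.uint8);o[:300,:400]=cv2.resize(im,(400,300));o[:,:]=0
o[:450,:600]=cv2.resize(im,(600,450));cv2.imwrite("pics/w1.png",im)
cv2.imwrite("pics/s1.png",t["color"][:,:,::-1])
```

```text
2.0167 [496.71112499 231.65962769 213.37226706] 0.0024339512309833333 [-0.22621637 -0.86440282  0.12885033]
(array([-0.0011,  0.0004, -0.008 ]), array([2.1, 1.2, 0.4]))
[[397.02122476   0.         314.74574967]
 [  0.         397.02122476 243.31948646]
 [  0.           0.           1.        ]] [[ 3.79259710e-04 -9.65122341e-01 -2.61799012e-01  7.27956139e+01]
 [ 9.99999629e-01  1.63467224e-04  8.46044823e-04 -3.40733431e-01]
 [-7.73741203e-04 -2.61799236e-01  9.65122045e-01 -1.70953977e+02]
 [ 0.00000000e+00  0.00000000e+00  0.00000000e+00  1.00000000e+00]]
```

View pics/w1.png

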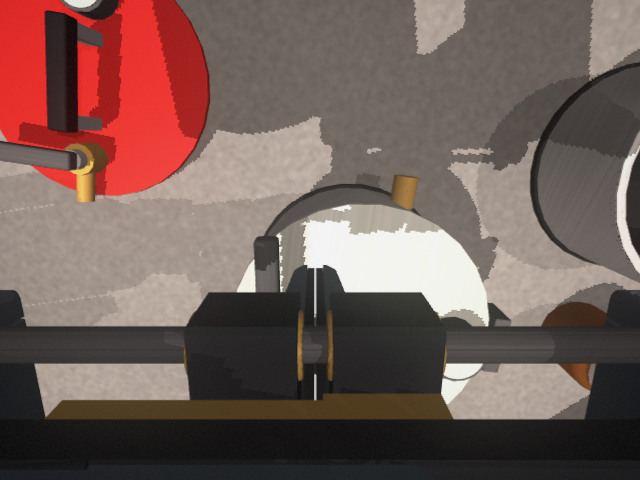

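View pics/s1.png

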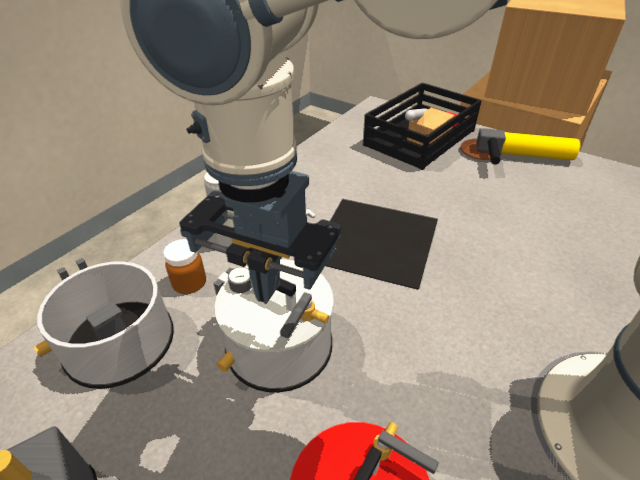

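The wrist view shows the lever end at (266,237), left of the closed fingers at (315,275). I check the lever position in this view before descending.

```bash
cat >> h.py <<'E'
def wray(s,c,u,v,z):
    R=Ro.from_rotvec(s["tool_rot"]).as_matrix();H=c["hand_eye"]
    o=R@H[:3,3]+s["tcp_pos"];d=R@H[:3,:3]@np.linalg.inv(c["K"])@[u,v,1];return (o+d*(z-o[2])/d[2]).round(1)
E
python3 - <<'E'
from h import *
s,c,t=pickle.load(open("w1.pkl","rb"))
print(wray(s,c,254,238,164),wray(s,c,280,238,164),wray(s,c,280,285,164),wray(s,c,254,285,164),wray(s,c,267,237,158))
print(c["z_map"][250,267],c["z_map"][245,350])
E
```

```text
[459.3 240.8 164. ] [473.9 243.7 164. ] [478.7 215.4 164. ] [463.6 212.4 164. ] [466.  241.2 158. ]
229.43819 274.99173
```

jog_arm(
  commands=[
    [[0, 0, 0, 0, 0, 30, 0], [0, 0, 0, 0, 0, 60, 0], [0, 0, 0, 0, 0, 60, 0], [0, 0, 0, 0, 0, 60, 0]],
  ],
)

```text
time: 2.45
tcp_pos: [496.2, 229.9, 153.6]
tool_rot: [-2.0, -2.421, 0.004]
contact_force: [0.4, 0.7, 0.4]
gripper_width: 0.004
```

Run:
```python
from h import *
from plant import env
s=env.get_state();print(s["time"],s["tcp_pos"],s["contact_force"])
piv=np.array([479.3,169.4])
for d in [20.5]:
  for th in [101,108,114,121,128,135,142,149,156,163,170,177,184]:
    a=np.radians(th);p=piv+60*np.array([np.cos(a),np.sin(a)])+d*np.array([np.sin(a),-np.cos(a)])
    print(th,p.round(1),*delta(s,[*p,153],th))
```

```text
2.45 [496.16032029 229.9309412  153.59442182] [0.36635347 0.74261686 0.43888452]
101 [488.  232.2] [-0.003   0.0005 -0.0023] [ 3.8 -7.6  0.6]
108 [480.3 232.8] [-0.0031  0.0003 -0.1245] [  5.8 -15.1   0.6]
114 [473.6 232.6] [-3.100e-03  1.000e-04 -2.292e-01] [  6.8 -21.6   0.7]
121 [466.  231.4] [-0.0031 -0.     -0.3514] [  7.1 -29.4   0.7]
128 [458.5 229.3] [-3.100e-03 -2.000e-04 -4.736e-01] [  6.5 -37.1   0.7]
135 [451.4 226.3] [-3.100e-03 -4.000e-04 -5.958e-01] [  4.9 -44.7   0.7]
142 [444.6 222.5] [-3.100e-03 -6.000e-04 -7.179e-01] [  2.4 -52.    0.8]
149 [438.4 217.9] [-3.100e-03 -8.000e-04 -8.401e-01] [ -1.  -59.    0.8]
156 [432.8 212.5] [-0.003  -0.001  -0.9623] [ -5.1 -65.5   0.8]
163 [427.9 206.5] [-0.003  -0.0012 -1.0845] [-10.1 -71.4   0.8]
170 [423.8 200. ] [-0.003  -0.0014 -1.2066] [-15.7 -76.7   0.8]
177 [420.5 193. ] [-0.0029 -0.0016 -1.3288] [-22.  -81.3   0.9]
184 [418.  185.7] [-0.0029 -0.0018 -1.451 ] [-28.7 -85.1   0.9]
```

jog_arm(
  commands=[
    [[0, 0, 0, 4, -7.5, 0, 0], [0, 0, -0.06, 5, -11, 0, 0], [0, 0, -0.125, 6, -15, 0, 0], [0, 0, -0.18, 6.5, -18.5, 0, 0], [0, 0, -0.23, 7, -21.5, 0, 0], [0, 0, -0.29, 7, -25.5, 0, 0], [0, 0, -0.35, 7, -29.5, 0, 0], [0, 0, -0.41, 7, -33, 0, 0]],
  ],
)

```text
time: 3.12
tcp_pos: [463.6, 232.2, 156.0]
tool_rot: [1.46, 2.78, 0.004]
contact_force: [1.6, 1.4, 0.1]
gripper_width: 0.006
```

Run:
```python
from h import *
from plant import env
s=env.get_state();print(s["time"],s["tcp_pos"],s["contact_force"])
piv=np.array([479.3,169.4])
for d in [20.5]:
  for th in [128,135,142,149,156,163,170,177,184]:
    a=np.radians(th);p=piv+60*np.array([np.cos(a),np.sin(a)])+d*np.array([np.sin(a),-np.cos(a)])
    print(th,p.round(1),*delta(s,[*p,153],th))
c=env.camera("wrist");cv2.imwrite("pics/w2.png",c["color"][:,:,::-1])
```

```text
3.1167 [463.62423189 232.24218978 156.01391907] [1.61731001 1.3529708  0.14918198]
128 [458.5 229.3] [ 0.0031  0.0006 -0.0595] [ 0.5 -5.9  3. ]
135 [451.4 226.3] [ 0.003   0.0008 -0.1817] [  2.1 -13.5   3. ]
142 [444.6 222.5] [ 0.003   0.001  -0.3039] [  2.8 -21.2   2.9]
149 [438.4 217.9] [ 0.0029  0.0012 -0.426 ] [  2.5 -28.9   2.9]
156 [432.8 212.5] [ 0.0029  0.0014 -0.5482] [  1.3 -36.6   2.9]
163 [427.9 206.5] [ 0.0028  0.0016 -0.6704] [ -0.9 -44.    2.9]
170 [423.8 200. ] [ 0.0027  0.0018 -0.7926] [ -3.9 -51.1   2.9]
177 [420.5 193. ] [ 0.0026  0.0019 -0.9147] [ -7.8 -57.8   2.8]
184 [418.  185.7] [ 0.0025  0.0021 -1.0369] [-12.5 -64.    2.8]
```

View pics/w2.png

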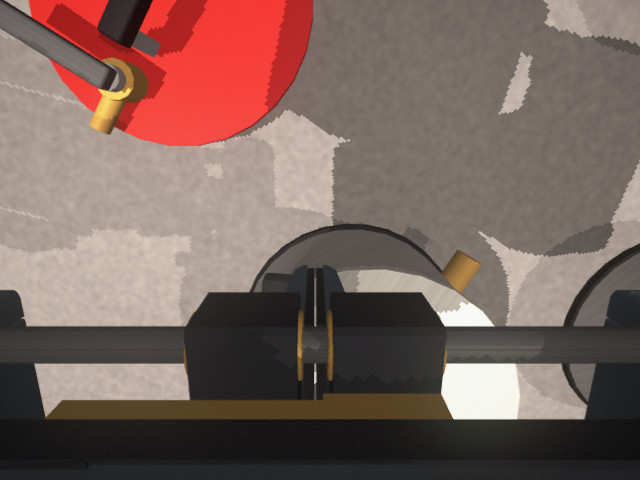

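The lever end at (275,283) is beside the fingers and moving with them. I continue the sweep.

jog_arm(
  commands=[
    [[0, 0, -0.06, 0.5, -6, 1, 0], [0, 0, -0.12, 1.5, -10, 2, 0], [0, 0, -0.18, 2, -13.5, 2, 0], [0, 0, -0.24, 2.5, -17.5, 2, 0], [0, 0, -0.3, 3, -21, 2, 0], [0, 0, -0.36, 3, -25, 2, 0], [0, 0, -0.43, 2.5, -29, 2, 0], [0, 0, -0.49, 2, -33, 2, 0]],
  ],
)

```text
time: 3.83
tcp_pos: [435.3, 215.1, 153.5]
tool_rot: [0.743, 3.05, 0.002]
contact_force: [0.3, 1.0, 0.8]
gripper_width: 0.004
```

Run:
```python
from h import *
from plant import env
s=env.get_state();print(s["time"],s["tcp_pos"],s["contact_force"])
piv=np.array([479.3,169.4])
for d in [20.5]:
  for th in [149,156,163,170,177,184,188]:
    a=np.radians(th);p=piv+60*np.array([np.cos(a),np.sin(a)])+d*np.array([np.sin(a),-np.cos(a)])
    print(th,p.round(1),*delta(s,[*p,153],th))
```

```text
3.8333 [435.32873313 215.05330463 153.49475571] [0.32130492 1.03908721 0.76509747]
149 [438.4 217.9] [0.0019 0.0015 0.063 ] [-1.5  3.9  0.5]
156 [432.8 212.5] [ 0.0018  0.0016 -0.0592] [ 1.1 -3.4  0.5]
163 [427.9 206.5] [ 0.0017  0.0017 -0.1813] [  2.7 -11.    0.5]
170 [423.8 200. ] [ 0.0016  0.0018 -0.3035] [  3.3 -18.7   0.5]
177 [420.5 193. ] [ 0.0015  0.0019 -0.4257] [  3.1 -26.4   0.4]
184 [418.  185.7] [ 0.0014  0.002  -0.5479] [  1.9 -34.1   0.4]
188 [417.  181.4] [ 0.0014  0.0021 -0.6177] [  0.7 -38.3   0.4]
```

jog_arm(
  commands=[
    [[0, 0, -0.06, 1, -3.5, 0, 0], [0, 0, -0.12, 2, -7, 0, 0], [0, 0, -0.18, 2.5, -11, 0, 0], [0, 0, -0.24, 3, -15, 0, 0], [0, 0, -0.3, 3, -18.5, 0, 0], [0, 0, -0.36, 3, -22.5, 0, 0], [0, 0, -0.43, 3, -26.5, 0, 0], [0, 0, -0.48, 2.5, -30, 0, 0]],
  ],
)

```text
time: 4.5
tcp_pos: [419.3, 189.5, 153.4]
tool_rot: [-0.003, 3.139, 0.001]
contact_force: [0.5, 0.2, -0.2]
gripper_width: 0.005
```

Run:
```python
from h import *
from plant import env
s=env.get_state();print(s["time"],s["tcp_pos"],s["contact_force"],s["ft_torque"])
c=env.camera("wrist");cv2.imwrite("pics/w3.png",c["color"][:,:,::-1])
c=env.camera("side");cv2.imwrite("pics/s3.png",cv2.resize(c["color"][180:420,160:480,::-1],(800,600)))
```

```text
4.5 [419.28384591 189.49727215 153.43311108] [ 0.5134248   0.15894603 -0.15870418] [ 0.34377851 -0.22873652 -0.01994136]
```

View pics/s3.png

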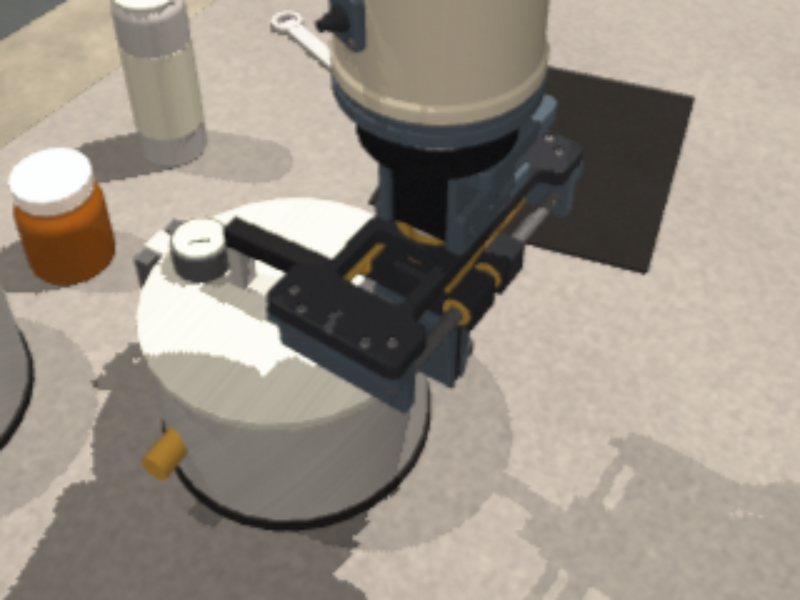

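jog_arm(
  commands=[
    [[0, 0, -0.02, 0, -1.5, 0, 0], [0, 0, -0.04, 0, -3, 0, 0], [0, 0, -0.06, 0, -4.5, 0, 0], [0, 0, -0.06, 0, -4.5, 0, 0]],
  ],
)

```text
time: 4.93
tcp_pos: [419.0, 184.8, 152.1]
tool_rot: [-0.096, 3.14, 0.0]
contact_force: [0.1, 0.5, 0.2]
gripper_width: 0.005
```

jog_arm(
  commands=[
    [[0, 0, 0, 0, -1.5, 0, 0], [0, 0, 0, 0, -3, 0, 0], [0, 0, 0, 0, -3, 0, 0]],
  ],
)

```text
time: 5.18
tcp_pos: [419.1, 181.8, 151.9]
tool_rot: [0.094, -3.14, -0.0]
contact_force: [-1.4, 1.5, 0.2]
gripper_width: 0.006
```

jog_arm(
  commands=[
    [[0, 0, 0, 0, -1.5, 0, 0], [0, 0, 0, 0, -3, 0, 0], [0, 0, 0, 0, -3, 0, 0]],
  ],
)

```text
time: 5.43
tcp_pos: [419.4, 178.8, 151.9]
tool_rot: [-0.094, 3.14, 0.0]
contact_force: [-0.7, 2.1, 0.8]
gripper_width: 0.001
```

Run:
```python
from h import *
from plant import env
s=env.get_state();c=env.camera("wrist");cv2.imwrite("pics/w4.png",c["color"][:,:,::-1]);print(s["contact_force"],s["tcp_pos"])
pickle.dump((s,c),open("w4.pkl","wb"))
```

```text
[-0.67084468  2.07762034  0.76586378] [419.39175026 178.76549645 151.91239736]
```

View pics/w4.png

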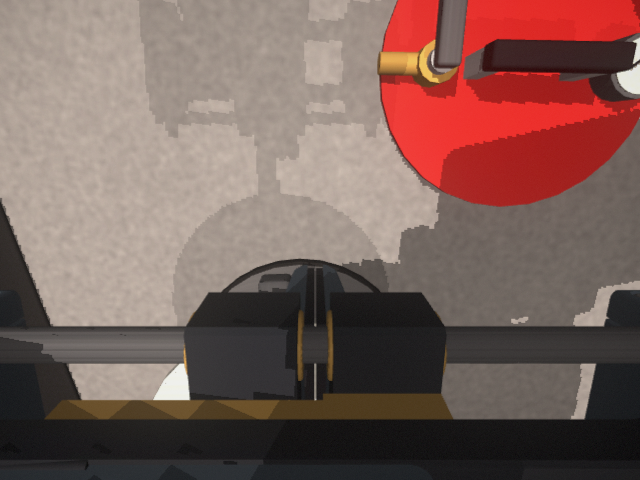

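Run:
```python
from h import *
s,c=pickle.load(open("w4.pkl","rb"))
print(wray(s,c,258,276,164),wray(s,c,291,276,164))
cv2.imwrite("pics/w4c.png",cv2.resize(c["color"][240:310,220:380,::-1],(800,350),interpolation=cv2.INTER_CUBIC))
```

```text
[404.5 152.8 164. ] [403.7 166.7 164. ]
```

View pics/w4c.png

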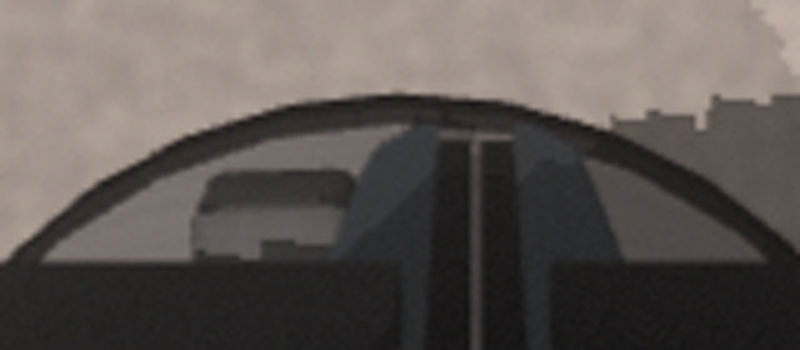

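jog_arm(
  commands=[
    [[0, 0, 0, 0, -1.5, 0, 0], [0, 0, 0, 0, -3, 0, 0], [0, 0, 0, 0, -3, 0, 0]],
  ],
)

```text
time: 5.73
tcp_pos: [419.5, 175.7, 151.9]
tool_rot: [-0.094, 3.14, -0.0]
contact_force: [-0.7, 1.8, -1.5]
gripper_width: 0.005
```

jog_arm(
  commands=[
    [[0, 0, 0, 0, -1.5, 0, 0], [0, 0, 0, 0, -3, 0, 0], [0, 0, 0, 0, -3, 0, 0]],
  ],
)

```text
time: 5.98
tcp_pos: [419.7, 172.7, 151.9]
tool_rot: [-0.094, 3.14, -0.0]
contact_force: [0.7, 2.1, -0.2]
gripper_width: 0.003
```

Run:
```python
from h import *
from plant import env
s=env.get_state();c=env.camera("wrist");print(s["contact_force"],s["tcp_pos"],s["ft_torque"])
cv2.imwrite("pics/w5c.png",cv2.resize(c["color"][240:310,220:380,::-1],(800,350),interpolation=cv2.INTER_CUBIC))
c=env.camera("top");cv2.imwrite("pics/t5.png",cv2.resize(c["color"][200:320,180:340,::-1],(800,600),interpolation=cv2.INTER_CUBIC))
```

```text
[ 0.67280284  2.09739116 -0.24630411] [419.69772144 172.6918879  151.91640709] [ 0.49475903 -0.1762353   0.05490742]
```

View pics/w5c.png

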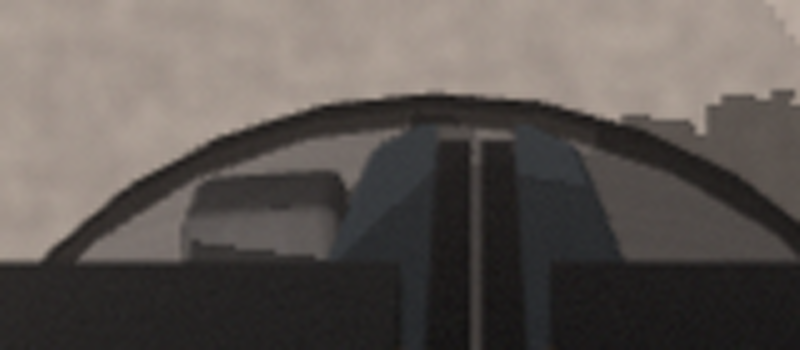

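View pics/t5.png

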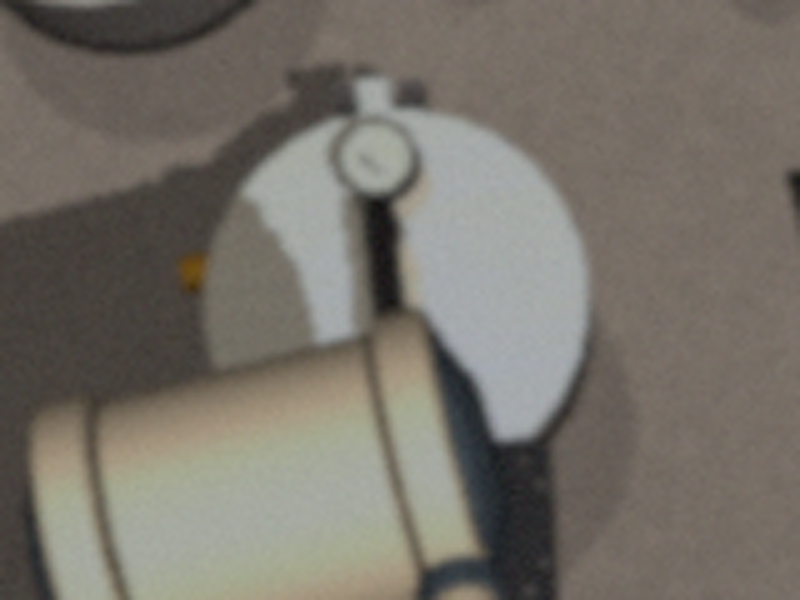

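No stop yet; the force is about 2 N, which is just the tap's friction. I keep pushing in small steps.

jog_arm(
  commands=[
    [[0, 0, -0.03, 0, -1, 0, 0], [0, 0, -0.06, 0, -2, 0, 0], [0, 0, -0.06, 0, -2, 0, 0]],
  ],
)

```text
time: 6.33
tcp_pos: [419.5, 170.9, 151.9]
tool_rot: [0.191, -3.135, -0.0]
contact_force: [-1.8, 2.6, 2.3]
gripper_width: 0.002
```

jog_arm(
  commands=[
    [[0, 0, 0, 0, -1, 0, 0], [0, 0, 0, 0, -2, 0, 0], [0, 0, 0, 0, -2, 0, 0]],
  ],
)

```text
time: 6.58
tcp_pos: [419.8, 169.1, 151.9]
tool_rot: [0.187, -3.136, -0.001]
contact_force: [-2.6, 6.0, 1.5]
gripper_width: 0.006
```

jog_arm(
  commands=[
    [[0, 0, 0, 0, -1, 0, 0], [0, 0, 0, 0, -1, 0, 0], [0, 0, 0, 0, -1, 0, 0]],
  ],
)

```text
time: 6.83
tcp_pos: [419.8, 168.6, 151.9]
tool_rot: [0.187, -3.136, -0.002]
contact_force: [-5.0, 10.3, 2.9]
gripper_width: 0.005
```

The force has risen to 10 N, so the lever is at its stop. I back away, rise and check with the cameras.

jog_arm(
  commands=[
    [[0, 0, 0, 0, 5, 0, 0], [0, 0, 0, 0, 14, 0, 0], [0, 0, 0, 0, 14, -30, 40], [0, 0, 0, 0, 14, -70, 91], [0, 0, 0, 0, 40, -100, 91], [0, 0, 0, 0, 80, -120, 91], [0, 0, 0, 0, 120, -120, 91], [0, 0, 0, 0, 120, -120, 91]],
  ],
)

```text
time: 7.5
tcp_pos: [405.5, 293.1, 273.5]
tool_rot: [-0.192, 3.132, 0.005]
contact_force: [-0.2, -0.8, -0.9]
gripper_width: 0.411
```

Run:
```python
from h import *
from plant import env
s=env.get_state();print(s["contact_force"],s["tcp_pos"],s["joint_positions"])
for n in ["wrist","top","side"]:
    c=env.camera(n);pickle.dump((s,c),open(n+"6.pkl","wb"))
    im=c["color"][:,:,::-1]
    if n=="top": im=cv2.resize(im[200:320,180:340],(800,600),interpolation=cv2.INTER_CUBIC)
    if n=="side": im=cv2.resize(im[200:420,160:453],(800,600),interpolation=cv2.INTER_CUBIC)
    cv2.imwrite(f"pics/{n}6.png",im)
```

```text
[-0.17702007 -0.75459564 -0.91727987] [405.49882078 293.050428   273.49733089] [ 5.05452584e-01  2.55709091e-01  1.56072949e+00  1.35243393e-03
  1.32075935e+00 -1.18841223e+00]
```

View pics/top6.png

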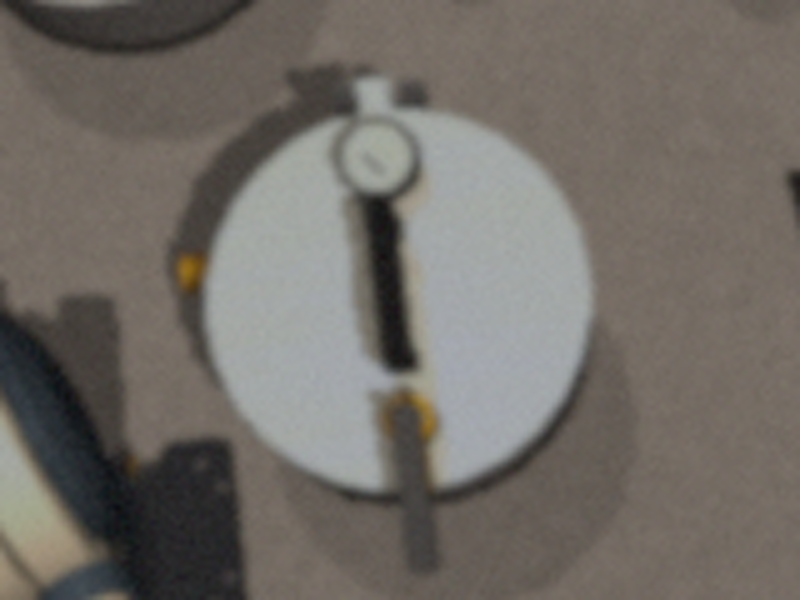

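View pics/wrist6.png

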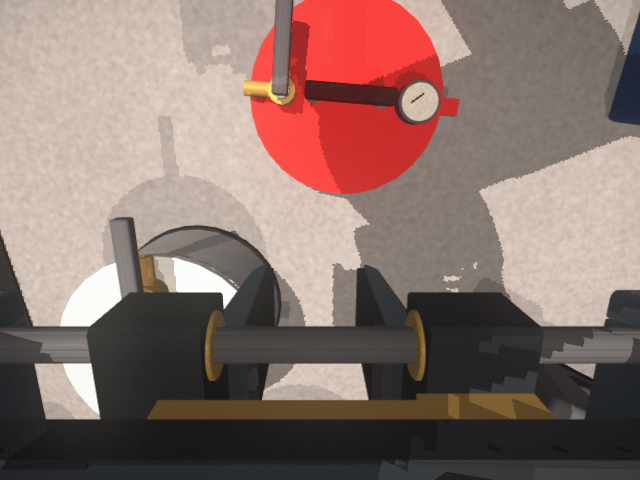

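View pics/side6.png

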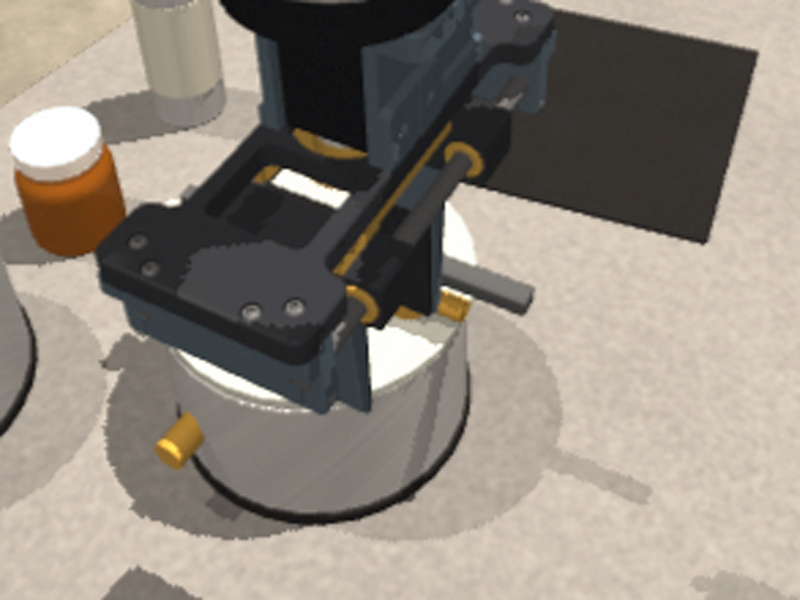

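The top view shows the lever at (415,490) in the crop, over the nozzle and in line with the bar. I measure both axes.

Run:
```python
from h import *
s,c=pickle.load(open("top6.pkl","rb"))
P,z,col,W=lidmeas(c,(215,305,205,325));br=col.max(2);sat=br-col.min(2)
def ax(m,h,n):
    k,_=cv2.findContours(m.astype(np.uint8),0,1);k=max(k,key=cv2.contourArea)
    m2=np.zeros(m.shape,np.uint8);cv2.drawContours(m2,[k],-1,1,-1);v,u=np.nonzero(m2)
    w=np.array([ray(c,a,b,h)[:2] for a,b in zip(u,v)]);mu=w.mean(0);d=np.linalg.svd(w-mu)[2][0];d*=np.sign(d[0])
    t=(w-mu)@d;r=cv2.minAreaRect(w.astype(np.float32))
    print(n,len(w),mu.round(1),"ang",np.degrees(np.arctan2(d[1],d[0])).round(2),"t",t.min().round(1),t.max().round(1),r)
bar=W&(br<60);bar[:238]=0;bar[276:]=0;bar[:,:250]=0;bar[:,268]=0
ax(bar,169,"bar")
lev=W&(sat<40)&(br<115)&(br>=50);lev[:283]=0;lev[:,:255]=0;lev[:,270:]=0;lev&=z>140
ax(lev,164,"lever")
ll=W&(z>150);ll[:278]=0;ll[:,:250]=0;ll[:,272:]=0;ax(ll,164,"leverz")
bb=W&(z>155);bb[:238]=0;bb[277:]=0;bb[:,:248]=0;bb[:,272:]=0;ax(bb,169,"barz")
lid=W&(br>140)&(sat<40);lid=cv2.morphologyEx(lid.astype(np.uint8),cv2.MORPH_OPEN,np.ones((7,7)))
k,_=cv2.findContours(lid,0,1);k=cv2.convexHull(max(k,key=cv2.contourArea))[:,0]
w=np.array([ray(c,*p,118) for p in k])[:,:2]
for i in range(5):
    A=np.c_[2*w,np.ones(len(w))];q=np.linalg.lstsq(A,(w**2).sum(1),rcond=None)[0];r=np.sqrt(q[2]+q[:2]@q[:2]);e=np.hypot(*(w-q[:2]).T)-r;w=w[abs(e)<max(1.5,1.5*e.std())]
print("lid",q[:2],r,len(w))
tab=W&(br>130)&(sat<40);tab[221:]=0;tab[:214]=0;v,u=np.nonzero(tab);print("tab",u.mean(),v.mean(),ray(c,u.mean(),v.mean(),118))
```

```text
bar 177 [544.6 168.8] ang 8.52 t -42.0 40.9 ((544.1925659179688, 167.88348388671875), (82.90150451660156, 14.10521125793457), 8.383044242858887)
lever 202 [444.8 155.7] ang 8.48 t -37.5 36.7 ((444.6014709472656, 155.51499938964844), (74.33292388916016, 17.707199096679688), 11.091257095336914)
leverz 213 [447.1 155.8] ang 7.63 t -39.7 40.8 ((447.605712890625, 156.01638793945312), (80.5687026977539, 14.543844223022461), 8.005132675170898)
barz 227 [541.5 168.8] ang 8.4 t -40.2 40.6 ((541.6556396484375, 168.86376953125), (80.85447692871094, 15.845447540283203), 8.092804908752441)
lid [543.45556303 168.82102834] 93.79235263667884 16
tab 254.38709677419354 217.96774193548387 [645.61805361 182.64225696 118.        ]
```

The bar is centred at (543,168.8) at 8.3°, and the lever is at about 8.0°. They are parallel, so the tap is fully open. Now I go above the bar.

Run:
```python
from h import *
from plant import env
s=env.get_state();print(s["time"],s["gripper_width"]);print(delta(s,[543,168.8,215],188.3))
```

```text
7.65 0.5403278853998815
(array([-0.0008, -0.0005, -0.0234]), array([-122.3, -134.3,   56.6]))
```

jog_arm(
  commands=[
    [[0, 0, -0.023, -40, -45, 0, 91], [0, 0, -0.023, -80, -90, 20, 91], [0, 0, -0.023, -122, -134, 40, 91], [0, 0, -0.023, -122, -134, 56, 91], [0, 0, -0.023, -122, -134, 56, 91], [0, 0, -0.023, -122, -134, 56, 91], [0, 0, -0.023, -122, -134, 56, 91]],
  ],
)

```text
time: 8.23
tcp_pos: [542.9, 166.4, 214.6]
tool_rot: [0.219, -3.131, 0.001]
contact_force: [-0.7, 0.3, -0.2]
gripper_width: 0.993
```

Run:
```python
from h import *
from plant import env
s=env.get_state();print(s["time"],s["tcp_pos"],s["gripper_width"]);print(delta(s,[543,168.8,142],188.3))
c=env.camera("wrist");cv2.imwrite("pics/w7.png",c["color"][:,:,::-1])
```

```text
8.2333 [542.92062113 166.38159269 214.60973717] 0.9925736275326013
(array([-0.0004, -0.0027, -0.0054]), array([-0.6,  2.4, 72.6]))
```

View pics/w7.png

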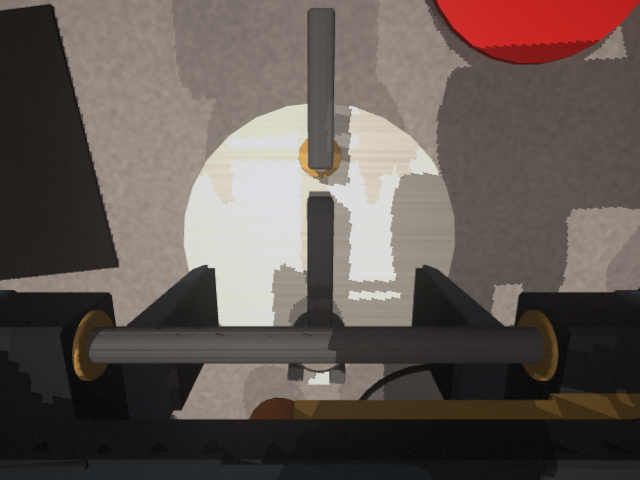

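The lever at (320,90) and the bar at (320,250) are aligned and lie between the fingers at (215,265) and (415,265). I descend.

jog_arm(
  commands=[
    [[0, 0, 0, 0, 2, 30, 91], [0, 0, 0, 0, 2, 60, 91], [0, 0, 0, 0, 2, 73, 91], [0, 0, 0, 0, 2, 73, 91], [0, 0, 0, 0, 2, 73, 91]],
  ],
)

```text
time: 8.7
tcp_pos: [542.1, 171.0, 143.5]
tool_rot: [0.226, -3.133, 0.0]
contact_force: [0.6, -0.6, 1.4]
gripper_width: 0.994
```

jog_arm(
  commands=[
    [[0, 0, 0, 0, 0, 0, 10], [0, 0, 0, 0, 0, 0, 10], [0, 0, 0, 0, 0, 0, 10], [0, 0, 0, 0, 0, 0, 10], [0, 0, 0, 0, 0, 0, 10], [0, 0, 0, 0, 0, 0, 10], [0, 0, 0, 0, 0, 0, 10], [0, 0, 0, 0, 0, 0, 10]],
  ],
  squeeze=45,
)

```text
time: 9.37
tcp_pos: [542.7, 170.6, 142.9]
tool_rot: [-0.225, 3.134, 0.0]
contact_force: [0.7, 0.0, 0.2]
gripper_width: 0.446
```

jog_arm(
  commands=[
    [[0, 0, 0, 0, 0, 0, 0], [0, 0, 0, 0, 0, 0, 0], [0, 0, 0, 0, 0, 0, 0], [0, 0, 0, 0, 0, 0, 0]],
  ],
)

```text
time: 9.7
tcp_pos: [542.6, 170.4, 142.9]
tool_rot: [0.225, -3.133, 0.001]
contact_force: [-0.3, -3.4, 0.4]
gripper_width: 0.161
```

The opening is 14.7 mm, so the bar is gripped. Test lift.

jog_arm(
  commands=[
    [[0, 0, 0, 0, 0, 0, 0], [0, 0, 0, 0, 0, 0, 0], [0, 0, 0, 0, 0, -2, 0], [0, 0, 0, 0, 0, -4, 0], [0, 0, 0, 0, 0, -7, 0], [0, 0, 0, 0, 0, -10, 0], [0, 0, 0, 0, 0, -10, 0]],
  ],
)

```text
time: 10.28
tcp_pos: [542.5, 170.7, 152.9]
tool_rot: [0.225, -3.133, -0.0]
contact_force: [-0.0, -1.0, -5.6]
gripper_width: 0.164
```

jog_arm(
  commands=[
    [[0, 0, 0, 0, 0, -8, 0], [0, 0, 0, 0, 0, -20, 0], [0, 0, 0, 0, 0, -32, 0], [0, 0, 0, 0, 0, -44, 0], [0, 0, 0, 0, 0, -56, 0], [0, 0, 0, 0, 0, -66, 0], [0, 0, 0, 0, 0, -72, 0], [0, 0, 0, 0, 0, -72, 0]],
  ],
)

```text
time: 10.95
tcp_pos: [543.2, 170.9, 226.3]
tool_rot: [-0.225, 3.131, 0.001]
contact_force: [0.1, 0.3, -7.6]
gripper_width: 0.16
```

Run:
```python
from h import *
from plant import env
s=env.get_state();print(s["time"],s["tcp_pos"],s["gripper_width"],s["contact_force"])
c=env.camera("side");pickle.dump(c,open("side8.pkl","wb"));cv2.imwrite("pics/s8.png",c["color"][:,:,::-1])
for yaw in [150,149]: print(delta(s,[537.2,-170.5,225],yaw))
```

```text
10.95 [543.21471468 170.92754077 226.2774393 ] 0.16006784116518774 [ 0.12518817  0.34019889 -7.60381582]
(array([0.0009, 0.0019, 0.667 ]), array([  54.8, -337.1,    1.1]))
(array([0.001 , 0.0019, 0.6845]), array([  54.8, -337.1,    1.1]))
```

View pics/s8.png

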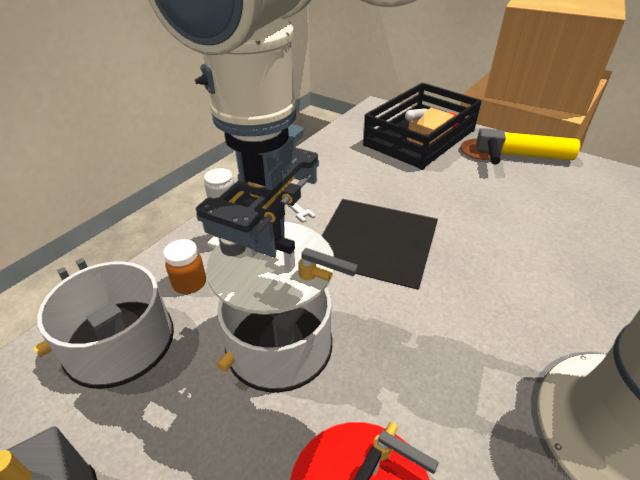

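The lid is clear of the pot and the tap is still open. I cross-check the mat in the side view: corners at about (344,201), (437,218), (418,285) and (309,260).

Run:
```python
from h import *
c=pickle.load(open("side8.pkl","rb"))
w=np.array([ray(c,*p,4) for p in [(344,201),(437,218),(418,285),(309,260)]]);print(w.round(0),w.mean(0))
```

```text
[[ 673. -249.    4.]
 [ 454. -316.    4.]
 [ 397.  -92.    4.]
 [ 621.  -27.    4.]] [ 536.2160397  -171.11071585    4.        ]
```

jog_arm(
  commands=[
    [[0, 0, 0.02, 1, -10, 0, 0], [0, 0, 0.06, 5, -30, 0, 0], [0, 0, 0.12, 10, -60, 0, 0], [0, 0, 0.18, 15, -90, 0, 0], [0, 0, 0.24, 20, -120, 0, 0], [0, 0, 0.3, 25, -150, 0, 0], [0, 0, 0.36, 30, -180, 0, 0], [0, 0, 0.42, 35, -210, 0, 0]],
  ],
)

```text
time: 11.67
tcp_pos: [537.1, -44.0, 224.2]
tool_rot: [-0.439, -3.109, -0.0]
contact_force: [1.1, -0.3, -6.1]
gripper_width: 0.163
```

Run:
```python
from h import *
from plant import env
s=env.get_state();print(s["time"],s["tcp_pos"],s["gripper_width"],s["contact_force"])
print(delta(s,[537.2,-170.5,225],150))
```

```text
11.6667 [537.13841095 -43.96948754 224.15576511] 0.16276333534072912 [ 1.13635903 -0.30110792 -6.09177498]
(array([-0.0003, -0.0013,  0.2431]), array([ -35.1, -121.6,   -0.9]))
```

jog_arm(
  commands=[
    [[0, 0, 0.06, -8, -28, 0, 0], [0, 0, 0.12, -15, -55, 0, 0], [0, 0, 0.18, -23, -82, 0, 0], [0, 0, 0.22, -29, -103, 0, 0], [0, 0, 0.24, -33, -116, 0, 0], [0, 0, 0.24, -35, -121.5, 0, 0], [0, 0, 0.24, -35, -121.5, 0, 0], [0, 0, 0.24, -35, -121.5, 0, 0]],
  ],
)

```text
time: 12.33
tcp_pos: [538.2, -168.1, 224.5]
tool_rot: [-0.802, -3.037, -0.001]
contact_force: [0.0, 0.9, -6.6]
gripper_width: 0.16
```

Run:
```python
from h import *
from plant import env
s=env.get_state();print(s["time"],s["tcp_pos"],s["gripper_width"],s["contact_force"])
print(delta(s,[537,-170.7,225],150),delta(s,[537,-170.7,58],150))
```

```text
12.3333 [ 538.17114671 -168.05507784  224.51662639] 0.15987355155719268 [ 7.72548453e-05  8.59068825e-01 -6.60888594e+00]
(array([ 0.0003, -0.001 ,  0.0073]), array([-0.3, -2.9, -0.5])) (array([ 0.0003, -0.001 ,  0.0073]), array([ -0.5,  -2.9, 166.5]))
```

jog_arm(
  commands=[
    [[0, 0, 0, 0, -1, 15, 0], [0, 0, 0, 0, -2, 40, 0], [0, 0, 0, 0, -2, 68, 0], [0, 0, 0, 0, -2, 96, 0], [0, 0, 0, 0, -2, 120, 0], [0, 0, 0, 0, -2, 136, 0], [0, 0, 0, 0, -2, 145, 0], [0, 0, 0, 0, -2, 145, 0]],
  ],
)

```text
time: 13.0
tcp_pos: [536.6, -169.0, 78.4]
tool_rot: [-0.8, -3.035, -0.001]
contact_force: [-0.2, 0.4, -6.9]
gripper_width: 0.164
```

Run:
```python
from h import *
from plant import env
s=env.get_state();print(s["time"],s["tcp_pos"],s["gripper_width"],s["contact_force"])
print(delta(s,[537,-170.7,59],150))
c=env.camera("side");cv2.imwrite("pics/s9.png",c["color"][:,:,::-1])
```

```text
13.0 [ 536.61161594 -168.97880231   78.35847092] 0.16350501283813004 [-0.19575451  0.40942668 -6.91895456]
(array([-0.0002, -0.003 ,  0.0082]), array([-1.2, -1.3, 19.4]))
```

View pics/s9.png

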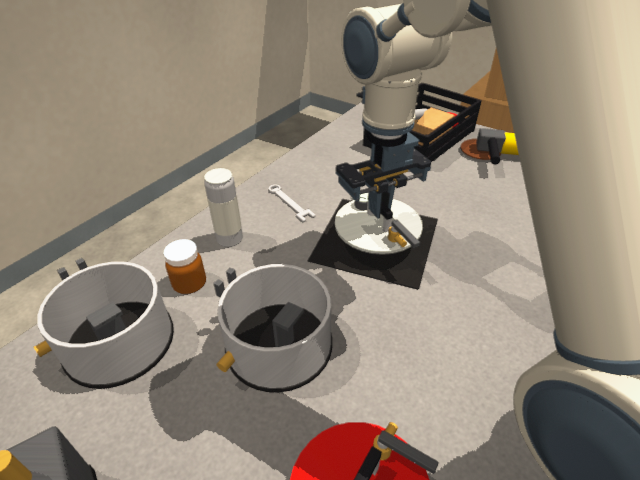

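The lid hangs centred over the mat at (378,224). I lower it slowly.

jog_arm(
  commands=[
    [[0, 0, 0, -1, -1, 4, 0], [0, 0, 0, -1, -1, 8, 0], [0, 0, 0, -1, -1, 11, 0], [0, 0, 0, -1, -1, 13.5, 0], [0, 0, 0, -1, -1, 15.5, 0], [0, 0, 0, -1, -1, 16.5, 0], [0, 0, 0, -1, -1, 17, 0], [0, 0, 0, -1, -1, 17, 0]],
  ],
)

```text
time: 13.72
tcp_pos: [537.8, -171.7, 62.9]
tool_rot: [-0.803, -3.037, -0.0]
contact_force: [-0.0, -0.7, -5.8]
gripper_width: 0.159
```

jog_arm(
  commands=[
    [[0, 0, 0, 0, 0, 0.5, 0], [0, 0, 0, 0, 0, 1, 0], [0, 0, 0, 0, 0, 1, 0]],
  ],
)

```text
time: 13.97
tcp_pos: [537.8, -171.7, 61.9]
tool_rot: [-0.803, -3.037, -0.0]
contact_force: [0.1, -0.6, -5.6]
gripper_width: 0.157
```

jog_arm(
  commands=[
    [[0, 0, 0, 0, 0, 0.5, 0], [0, 0, 0, 0, 0, 1, 0], [0, 0, 0, 0, 0, 1.5, 0], [0, 0, 0, 0, 0, 1.5, 0]],
  ],
)

```text
time: 14.3
tcp_pos: [537.8, -171.7, 60.3]
tool_rot: [-0.803, -3.037, -0.0]
contact_force: [-0.5, 0.5, -6.9]
gripper_width: 0.165
```

jog_arm(
  commands=[
    [[0, 0, 0, 0, 0, 0.5, 0], [0, 0, 0, 0, 0, 1, 0], [0, 0, 0, 0, 0, 1, 0]],
  ],
)

```text
time: 14.55
tcp_pos: [537.8, -171.7, 59.3]
tool_rot: [-0.803, -3.037, -0.0]
contact_force: [-1.0, -0.7, -6.1]
gripper_width: 0.164
```

jog_arm(
  commands=[
    [[0, 0, 0, 0, 0, 0.4, 0], [0, 0, 0, 0, 0, 0.8, 0], [0, 0, 0, 0, 0, 0.8, 0]],
  ],
)

```text
time: 14.8
tcp_pos: [537.9, -171.7, 58.9]
tool_rot: [0.803, 3.037, -0.0]
contact_force: [-2.0, 0.9, 1.6]
gripper_width: 0.162
```

jog_arm(
  commands=[
    [[0, 0, 0, 0, 0, 0.4, 0], [0, 0, 0, 0, 0, 0.8, 0], [0, 0, 0, 0, 0, 0.8, 0]],
  ],
)

```text
time: 15.05
tcp_pos: [537.9, -171.7, 58.9]
tool_rot: [0.802, 3.037, -0.0]
contact_force: [-6.4, 1.8, 17.9]
gripper_width: 0.16
```

The lid is down on the mat. I ease off the load and then open.

jog_arm(
  commands=[
    [[0, 0, 0, 0, 0, -0.8, 0], [0, 0, 0, 0, 0, -0.8, 0], [0, 0, 0, 0, 0, -0.8, 0]],
  ],
)

```text
time: 15.3
tcp_pos: [538.0, -171.8, 58.9]
tool_rot: [0.803, 3.037, -0.0]
contact_force: [-2.0, 0.3, 6.7]
gripper_width: 0.166
```

jog_arm(
  commands=[
    [[0, 0, 0, 0, 0, 0, 25], [0, 0, 0, 0, 0, 0, 45], [0, 0, 0, 0, 0, 0, 70], [0, 0, 0, 0, 0, 0, 91], [0, 0, 0, 0, 0, 0, 91], [0, 0, 0, 0, 0, 0, 91], [0, 0, 0, 0, 0, 0, 91], [0, 0, 0, 0, 0, 0, 91]],
  ],
  squeeze=10,
)

```text
time: 15.97
tcp_pos: [537.8, -171.7, 58.6]
tool_rot: [-0.803, -3.037, 0.0]
contact_force: [-0.3, -0.7, 1.0]
gripper_width: 0.712
```

jog_arm(
  commands=[
    [[0, 0, 0, 0, 0, 0, 91], [0, 0, 0, 0, 0, 0, 91], [0, 0, 0, 0, 0, 0, 91]],
  ],
)

```text
time: 16.22
tcp_pos: [537.8, -171.7, 58.6]
tool_rot: [-0.803, -3.037, -0.0]
contact_force: [0.4, 0.9, -0.0]
gripper_width: 0.935
```

jog_arm(
  commands=[
    [[0, 0, 0, 0, 0, -15, 91], [0, 0, 0, 0, 0, -45, 91], [0, 0, 0, 0, 0, -80, 91], [0, 0, 0, 0, 0, -120, 91], [0, 0, 0, 0, 0, -160, 91], [0, 0, 0, 0, 0, -180, 91], [0, 0, 0, 0, 0, -180, 91]],
  ],
)

```text
time: 16.8
tcp_pos: [539.9, -172.6, 243.8]
tool_rot: [0.801, 3.03, -0.002]
contact_force: [1.2, -1.2, 0.5]
gripper_width: 0.998
```

Run:
```python
from h import *
from plant import env
s=env.get_state();print(s["time"],s["tcp_pos"],s["contact_force"])
print(delta(s,[300,-450,237],120))
```

```text
16.8 [ 539.90303174 -172.58169251  243.76524941] [ 1.22509169 -1.24074512  0.53387553]
(array([0.0029, 0.0076, 0.5305]), array([  71.6, -359.7,    5.9]))
```

jog_arm(
  commands=[
    [[0, 0, 0.06, 8, -36, 0, 91], [0, 0, 0.13, 16, -76, 0, 91], [0, 0, 0.2, 24, -116, 0, 91], [0, 0, 0.27, 32, -156, 0, 91], [0, 0, 0.34, 40, -196, 0, 91], [0, 0, 0.41, 48, -236, 0, 91], [0, 0, 0.47, 56, -276, 0, 91], [0, 0, 0.5, 64, -316, 0, 91]],
  ],
)

```text
time: 17.47
tcp_pos: [324.3, -415.8, 238.2]
tool_rot: [-1.534, -2.741, -0.001]
contact_force: [1.2, -0.7, 0.7]
gripper_width: 0.998
```

jog_arm(
  commands=[
    [[0, 0, 0, 0, 0, 0, 91], [0, 0, 0, 0, 0, 0, 91], [0, 0, 0, 0, 0, 0, 91]],
  ],
)

```text
time: 17.72
tcp_pos: [325.9, -414.5, 238.2]
tool_rot: [-1.53, -2.743, -0.001]
contact_force: [-0.0, 0.2, 0.2]
gripper_width: 0.996
```

Run:
```python
from h import *
from plant import env
s=env.get_state();print(s["time"],s["tcp_pos"],s["contact_force"])
for n in ["top","side"]:
    c=env.camera(n);pickle.dump(c,open(n+"F.pkl","wb"));cv2.imwrite(f"pics/{n}F.png",c["color"][:,:,::-1])
```

```text
17.7167 [ 325.92811886 -414.45105883  238.18797434] [-0.01745185  0.16503464  0.22109611]
```

View pics/topF.png

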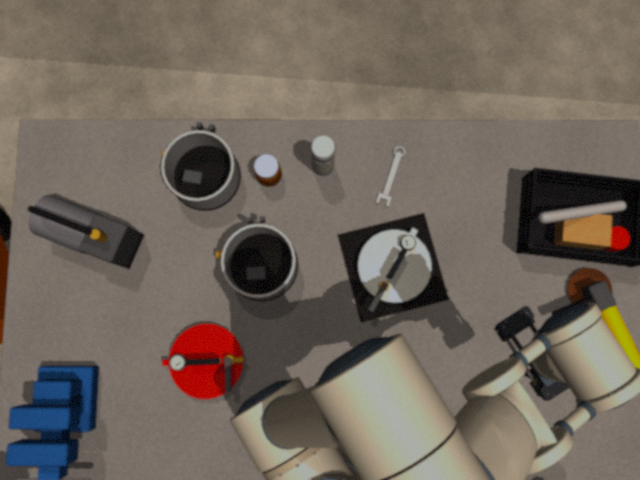

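View pics/sideF.png

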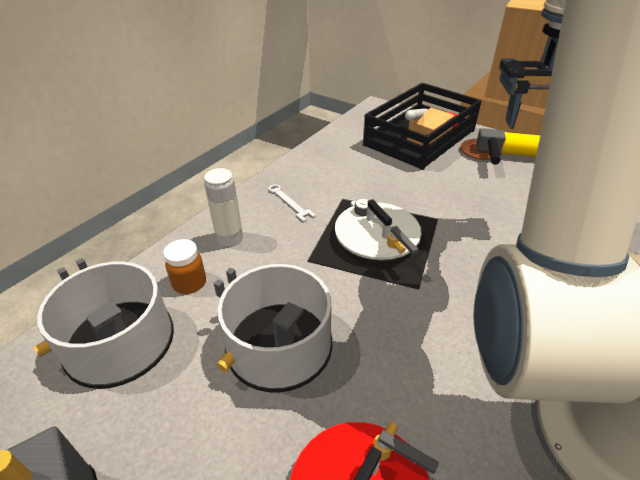

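The top view shows the lid at (394,266) inside the mat with the lever in line with the bar. The can, jar and wrench look unmoved. Last, I check flatness, margin and lever angle by numbers.

Run:
```python
from h import *
c=pickle.load(open("topF.pkl","rb"));c0=pickle.load(open("top0.pkl","rb"))
P=pts(c);z=P[...,2];col=c["color"].astype(int);br=col.max(2);sat=br-col.min(2)
W=np.zeros(z.shape,bool);W[215:320,335:450]=1
m=W&(abs(z-34)<8)&(br>100)&(sat<40)
Q=P[m];g=np.linalg.lstsq(np.c_[Q[:,:2]-Q[:,:2].mean(0),np.ones(len(Q))],Q[:,2],rcond=None)[0];print("lid plane slope",g.round(4),len(Q))
k,_=cv2.findContours(cv2.morphologyEx((W&(br>80)&(sat<40)&(z>25)&(z<45)).astype(np.uint8),cv2.MORPH_OPEN,np.ones((5,5))),0,1);k=cv2.convexHull(max(k,key=cv2.contourArea))[:,0]
(x,y),r=cv2.minEnclosingCircle(np.array([ray(c,*p,34)[:2] for p in k],np.float32));print("lid",x,y,r)
def ax(m,n):
    k,_=cv2.findContours(m.astype(np.uint8),0,1);k=max(k,key=cv2.contourArea);w=np.array([ray(c,*p[0],80)[:2] for p in k],np.float32);print(n,cv2.minAreaRect(w))
h=W&(z>66);b=h.copy();b[280:]=0;b[:237]=0;ax(b,"bar");l=h.copy();l[:284]=0;ax(l,"lever")
for n,(a,b,u,v) in dict(can=(130,180,305,340),jar=(150,190,250,285),wrench=(143,210,374,408)).items():
    print(n,np.abs(c["color"][a:b,u:v].astype(int)-c0["color"][a:b,u:v]).mean())
```

```text
lid plane slope [-3.00000e-04 -9.00000e-04  3.39431e+01] 3352
lid 547.1151733398438 -154.67007446289062 91.93688201904297
bar ((537.6797485351562, -171.08648681640625), (15.461166381835938, 80.6879653930664), 60.19169235229492)
lever ((453.71673583984375, -122.87555694580078), (14.66110610961914, 79.6797103881836), 60.731380462646484)
can 2.538095238095238
jar 2.7661904761904763
wrench 2.4865378987415863
```

```bash
python3 -c "
from plant import env
print(env.job_done())"
```

```text
the job is handed in; nothing more can be done
None
```

I opened the vent tap to its stop, lifted the aluminium lid off the right-most pot by its bar, set it on the mat, let go, and handed the job in. That took about 18 s of the 64 s allowed.

**Last checks**
- **Tap:** the lever and bar axes agree within about 0.5° (60.7° and 60.2° in the fit), so the tap is still fully open.
- **Lid:** its top face is at 33.9 mm (34 expected) with a slope under 0.001, so it stands flat. The bar's centre is within about 1 mm of the mat's centre, and the lid is turned so that its tab and lever lie along the mat's diagonal.
- **Can, jar and wrench:** the image patches around them match the first picture to within noise.
- **Gripper:** it is clear of everything and reads no contact force.

**What disagreed**
- **Lid outline on the mat:** the circle fit gave a centre about 19 mm off with too small a radius. Shadow and the handle cut the contour, so I went by the bar and the picture instead.
- **Lid while the tap was pushed:** the measured bar angle went from about 3° to 8°, so the lid may have turned about 5° between its lugs. I re-measured it before gripping.
- **Set-down force:** contact peaked at a reading of about 18 N, roughly 24 N of pressing, before I eased off and opened the fingers.

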